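Shim the rocking sensor stand level

TASK

The sensor stand on the aluminium plate rocks and leans because its corner foot nearest the wedge shim is short. With the fingertips, push the wedge along the plate, thin end first, under that short foot until the stand sits level and no longer rocks, neither short of level nor jacked up past it, then come away clear. Do not lift or tip the wedge, do not touch the stand or drive it across the plate, and leave the other things where they are.

Things in the scene. Friction and masses are not known exactly. Their poses are not given: they have to be found in the camera images.
- wedge: polished brass wedge shim, 114 long x 50 wide mm, 0.45 kg, lying flat on the plate. Origin: centre of its underside; x runs along its length to the thin nose at x = +57 mm, z up. The ramp's top rises evenly (1 in 8) from 2 mm at x = +57 to 14.5 mm at x = -43; from x = -43 to -57 stands an upright heel 26 mm high.
- wedge_heel (a point): centre of the heel's flat rear face (50 wide x 26 high mm), the face to push on; 57 mm behind the wedge's origin, 13 mm above its underside. Expect about 5 to 20 N on it while the foot climbs the ramp, more beyond level. The wedge stays where it is left.
- stand: loose sensor stand, about 2.8 kg, 274 mm high: dark steel base 190 x 190 x 32 mm, a low grey box on its front-left part, an upright aluminium profile with a black sensor head behind. Four rubber dome feet (radius 22 mm) at x, y = +-75 mm; the front-left one (-75, +75) is short, so it leans 4.3 deg down there. Origin: mid-base, at the level of the full feet's undersides; z is vertical when level.
- short_foot (a point): lowest point of the short dome foot, 20 mm inside the base's edges. It is 8 mm shorter than the others: it rests on the plate at first and is 8 mm above it when the stand is level, with the base's underside then 22 mm above the plate. That is so when this point is over x = +10 mm of the wedge; 8 mm of wedge travel raise it 1 mm.
- plate: fixed aluminium plate 440 x 480 x 6 mm lying on the bench; the stand and wedge stand on its top face, 6 mm above the origin (centre of its underside). Fingertips may slide just above it.
- sensor_unit: bystander: black box 45 x 45 x 53 mm on the plate; origin centre of underside
- gauge_block: bystander: steel block 50 x 30 x 24 mm on the plate; origin centre of underside
- lens: bystander: black lens barrel, 40 mm diameter, 38 mm high, on the plate; origin centre of underside
- screw_jar: bystander: jar 56 mm diameter, 70 mm high, on the bench; origin centre of underside
- driver: bystander: screwdriver lying on the bench
- collar: bystander: brass ring 60 mm outer diameter, 16 mm high, on the bench
Not all that is in view belongs to the job. What is shaped like the wedge but orange or pink is not meant.

How it is judged:
On the way, in this order (a step that is already met when the one before it is completed fails the run):
1. the wedge's nose is under the short foot and the foot rides on the ramp, the stand not level yet (x of short_foot in the frame of wedge below 0.055 m and contact force between wedge and stand above 0.8 N and y of short_foot in the frame of wedge between -0.025 and 0.025 m), for 0.1 s.
2. the stand is level on the wedge (angle between stand's own z axis and vertical below 0.0115 rad and contact force between wedge and stand above 0.8 N and y of short_foot in the frame of wedge between -0.025 and 0.025 m), for 0.2 s.
At the end, for the whole second after the job is handed in: The stand is within 0.66 deg of level, its short foot pressing (over 0.8 N) on the wedge and within 25 mm of the wedge's centre line; the wedge lies flat; all at rest; the stand within 25 mm of where it began (all of step 2 and linear speed of each of stand, wedge below 0.005 m/s and angular speed of stand below 0.03 rad/s and distance of stand from where it was at the start of the episode below 0.025 m and angle between wedge's own z axis and vertical below 0.03 rad); the robot touches nothing.
It fails at once if the wedge is lifted off the plate or tipped (height (world z) of wedge above 0.014 m or angle between wedge's own z axis and vertical above 0.14 rad).
It fails at once if the robot touches the stand (contact force between any of the fingers, the arm and stand above 1 N).
It fails at once if the stand is driven more than 35 mm across the plate (distance of stand from where it was at the start of the episode above 0.035 m).
It fails at once if the stand is jacked up well past level or upset (angle between stand's own z axis and vertical above 0.12 rad).
It fails at once if a bystander is moved more than 20 mm (distance of any of sensor_unit, gauge_block, lens, screw_jar, driver, collar from where it was at the start of the episode above 0.02 m).
It also fails if it takes over 48 s, if anything falls off the work surface, if the arm or the gripper's body presses on something with over 40 N, if the wrist force passes 120 N, or if a joint passes its speed limit or range.

ROBOT

A 6-joint arm with a two-finger parallel gripper is mounted at the origin on the work surface. World frame = base frame: x ahead of the robot, y to its left, z up, the work surface at z = 0. Lengths are in m, angles in rad, forces in N, time in s.
With the tool pointing down it reaches from about 0.275 to 0.775 m from the base axis. Payload 14.6 kg.
Tool frame: the origin (TCP) lies at the very end of the fingers, on their centre line; the grasp point (between the pads) lies 19 mm behind it; y points along the fingers, x is the direction in which the jaws open and shut, and the axes are right-handed (so a half turn about y gives the same grasp; the last joint's range is limited). The gripper opens to 85 mm and grips with 20 to 120 N. Pads are 22 mm wide; open, the fingers measure 114 mm over their backs; the gripper's body (76 mm by 85 mm) begins 54 mm behind the grasp point. The pads swing forward as they close: fully open they stand 13 mm farther back than shut.
Start: joints at [-1.444, 0.263, -0.048, 1.259, 0, 1.415], TCP at [0.146, -0.504, 0.231] pointing down, gripper open.
Joint ranges: [-2.65, 2.65], [-0.89, 1.7], [-1.18, 1.37], [-2.13, 2.11], [-1.35, 1.29], [-3.14, 3.14]. Speed limits (rad/s): [1.89, 1.89, 2.57, 2.79, 3.14, 3.14].

INTERFACE

Orientations are given as a rotation vector (axis times angle).
In Python, from rig import bot gives the robot as it stands. The module is installed in compiled form; this text tells all that it offers.
- The arm moves only by the tool servo_tool, never from a script. Its argument "rows" is a list of rows, each a list of 3 entries, a list of its own where there are three numbers: the turn, a rotation vector about the tool's x, y, z in rad, then the shift along the tool's x, y, z in cm, then the finger opening in cm, from 0 to 8.54. In form: [[[rx, ry, rz], [dx, dy, dz], gripper], ...]. A call has 1 to 12 rows; each row shifts and turns the commanded pose from where the row before left it, along the tool's axes as they then stand; what a row does not reach is not made up. A row lasts 1/12 s, in which the tool goes at most 41.7 mm and 7.16 degrees, less where a joint would pass 70% of its speed; a pose out of reach is approached as far as the arm can. A call is refused whole if a number of a shift passes 4.17 or a number of a turn 0.125, either way. A call with a gripper value outside its range is refused whole. The fingers move at their own pace and stop on an object; the grip force is fixed at half the most. Time passes only in rows, so rows that do not move let the fingers close. It gives the time, the measured TCP pose, the force and the opening at its end, in the units of the state.
- bot.sense(): the state, without advancing time (a new reading comes with each control period).
- bot.read_camera(name): name is "side" or "top" or "wrist"; returns (picture, depth): 480x640x3 uint8, blue, green, red; 480x640 float32, m along the optical axis (not along the pixel's ray), 0 where there is no reading.
- bot.camera_info(name): a dict with "fx", "fy", "cx", "cy" (pixels), "dist_coeffs" ([k1, k2, p1, p2, k3] as OpenCV has them; the pictures are not rectified), "rvec" (rotation vector, rad) and "tvec" (3), from world to camera coordinates, as OpenCV has them. Camera axes: x right, y down, z forward; pixel columns grow to the right and rows downward; lengths in m; the calibration is good to about 2 mm. A picture is of the moment at which its call begins: read the wrist's pose just before it. camera_info takes no time and is no camera call; for the wrist camera it gives the pose at the moment of the call.
- bot.job_done(): hands the job in, once; it reports no verdict.
The state is a dict: "clock": time; "joints": joint angles; "qd": joint speeds; "joint_efforts": joint torques, N m; "eef_pos": TCP position; "tcp_rot": TCP orientation; "ft_force": force on the tool from outside, world axes, zero at the start; "torque": the same for the moment, N m; "gripper_width": finger opening in m.
Only numpy, scipy, OpenCV 4.12 (cv2) and the standard library are available. Lean on these libraries where they do the work, as an engineer would, in place of code of your own. Each camera call takes 0.05 s, during which the arm holds its last target. There are 200 camera calls.

## Working session

There is one attempt and no reset: what is moved stays moved. The work goes in short steps, Python scripts to look and compute and a tool call to move; the robot and the scene stay as the last step left them, time stands still between calls to the robot, and variables do not carry over. Pictures are saved under pics/ and viewed, about 8 in all and at most 12, crops included, and the job is handed in when it is done.

Besides the shell and the picture viewer there is one more tool, called after "Emit:" as name(argument=value, ...), one argument or row to a line, values as JSON. servo_tool: Moves the arm, as the interface text tells. Its arguments: {"type":"object","properties":{"rows":{"type":"array"}},"required":["rows"]}

```bash
mkdir -p pics; cat > h.py <<'E'
import numpy as np, cv2
from rig import bot
def K(i): return np.array([[i['fx'],0,i['cx']],[0,i['fy'],i['cy']],[0,0,1.]])
def cam(n):
    i=bot.camera_info(n); p,d=bot.read_camera(n); return i,p,d
def onplane(i,uv,z):
    uv=np.array(uv,float).reshape(-1,1,2)
    n=cv2.undistortPoints(uv,K(i),np.array(i['dist_coeffs'])).reshape(-1,2)
    R=cv2.Rodrigues(np.array(i['rvec'],float))[0]; t=np.array(i['tvec'],float).ravel()
    c=-R.T@t; r=np.c_[n,np.ones(len(n))]@R
    return c+r*((z-c[2])/r[:,2])[:,None]
def frompix(i,uv,d):
    uv=np.array(uv,float).reshape(-1,1,2)
    n=cv2.undistortPoints(uv,K(i),np.array(i['dist_coeffs'])).reshape(-1,2)
    R=cv2.Rodrigues(np.array(i['rvec'],float))[0]; t=np.array(i['tvec'],float).ravel()
    return (np.c_[n,np.ones(len(n))]*np.array(d)[:,None]-t)@R
E
python3 - <<'E'
from h import *
for n in('top','side'):
    i,p,d=cam(n); cv2.imwrite(f'pics/{n}1.png',p); np.savez(f'{n}1.npz',p=p,d=d)
    R=cv2.Rodrigues(np.array(i['rvec'],float))[0]; print(n,-R.T@np.ravel(i['tvec']),i['fx'],R[2])
s=bot.sense(); print(s['eef_pos'],s['tcp_rot'],s['clock'],cv2.Rodrigues(np.array(s['tcp_rot']))[0])
E
```

```text
top [ 0.37337056 -0.09652405  1.68321264] 623.4282458900859 [ 0.0892823   0.00938196 -0.99596217]
side [0.31709074 0.93670269 0.83434703] 499.371354396011 [ 0.16705695 -0.77651895 -0.60754448]
[ 0.1459754  -0.50404628  0.23090628] [-1.32872484  0.99954333 -0.9985351 ] 0.1 [[ 2.78088463e-01 -7.34763591e-05  9.60555465e-01]
 [-9.60555050e-01  9.11433209e-04  2.78088413e-01]
 [-8.95915074e-04 -9.99999582e-01  1.82880973e-04]]
```

View pics/top1.png

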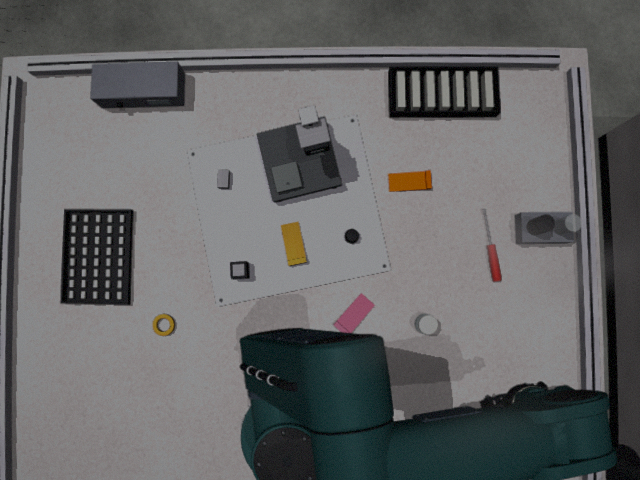

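View pics/side1.png

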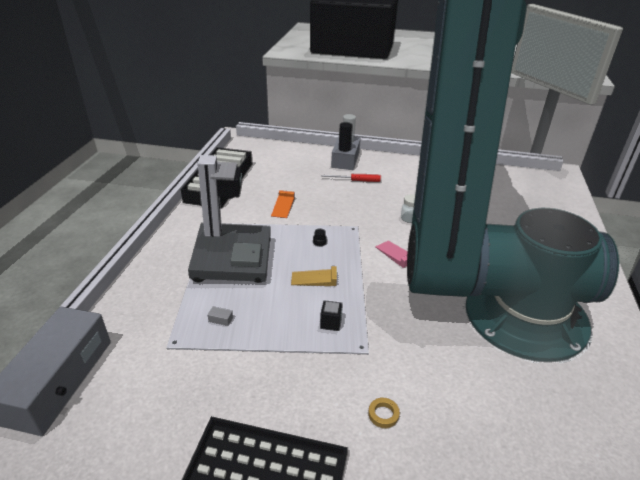

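Candidates in the top view are: brass wedge (293,244), orange decoy (410,181), pink decoy (354,314) and collar ring (164,325). The brass one on the plate fits the description. Its nose is at about (290,223) and its heel at about (297,262). The stand's nearest corner, the short foot, is at about (274,200).

```bash
python3 - <<'E'
from h import *
for n in('top','side'):
    z=np.load(n+'1.npz'); p,d=z['p'],z['d']; i=bot.camera_info(n)
    hsv=cv2.cvtColor(p,cv2.COLOR_BGR2HSV)
    m=cv2.inRange(hsv,(17,100,60),(32,255,255))
    nl,l,st,c=cv2.connectedComponentsWithStats(m)
    for k in range(1,nl):
        if st[k,4]<150: continue
        v,u=np.where((l==k)&(d>0)); P=frompix(i,np.c_[u,v],d[v,u])
        r=cv2.minAreaRect((P[:,:2]*1000).astype(np.float32))
        print(n,c[k],st[k,4],'z',np.percentile(P[:,2],[2,50,98]).round(4),'rect',r)
        print(cv2.boxPoints(r).round(0).tolist(), 'hi', P[P[:,2]>.026][:,:2].mean(0))
    # dark base top: points at z .045-.07 in region
    v,u=np.mgrid[0:480,0:640]; u=u.ravel();v=v.ravel(); P=frompix(i,np.c_[u,v],d.ravel())
    ok=(d.ravel()>0)&(P[:,2]>.047)&(P[:,2]<.071)&(P[:,0]>.45)&(P[:,0]<.85)&(P[:,1]>-.2)&(P[:,1]<.15)
    ok&=p.reshape(-1,3).max(1)<90
    mm=np.zeros(480*640,np.uint8);mm[ok]=1
    nl,l,st,c=cv2.connectedComponentsWithStats(mm.reshape(480,640)); k=1+st[1:,4].argmax()
    Q=P[(l==k).ravel()]; r=cv2.minAreaRect((Q[:,:2]*1000).astype(np.float32)); print('base',c[k],len(Q),r,cv2.boxPoints(r).round(0).tolist())
    A=np.c_[Q[:,:2],np.ones(len(Q))]; print('plane',np.linalg.lstsq(A,Q[:,2],rcond=None)[0])
    if n=='top': 
        cr=cv2.resize(p[90:320,180:400],None,fx=3,fy=3,interpolation=cv2.INTER_CUBIC)[:600]; cv2.imwrite('pics/crop1.png',cr[:, :800])
E
```

```text
top [404.2155477  181.86219081] 283 z [-0.0023  0.0068  0.0165] rect ((683.30126953125, -315.5826110839844), (43.917442321777344, 91.6689453125), 0.0967874825000763)
[[661.0, -270.0], [661.0, -361.0], [705.0, -361.0], [705.0, -270.0]] hi [nan nan]
top [293.21315789 243.40657895] 760 z [0.0038 0.0144 0.0345] rect ((516.252197265625, -5.327911376953125), (114.68963623046875, 49.985538482666016), 12.066170692443848)
[[455.0, 7.0], [465.0, -42.0], [578.0, -18.0], [567.0, 31.0]] hi [ 0.4689095  -0.01518927]
top [162.88477366 324.61316872] 243 z [0.0056 0.0152 0.0233] rect ((300.09661865234375, 345.73883056640625), (56.707763671875, 55.83467102050781), 1.9063807725906372)
[[271.0, 373.0], [273.0, 317.0], [329.0, 319.0], [328.0, 375.0]] hi [0.27803373 0.35882188]
base [297.2559114  161.93055971] 3341 ((737.7603149414062, -23.515335083007812), (190.9551544189453, 189.9413299560547), 13.28424072265625) [[623.0, 47.0], [667.0, -138.0], [853.0, -94.0], [809.0, 91.0]]
plane [ 0.04541346 -0.02957536  0.02488779]
side [315.07332293 277.39937598] 641 z [0.0059 0.0138 0.0325] rect ((514.8241577148438, -2.7365379333496094), (113.66898345947266, 53.26944351196289), 7.993782043457031)
[[455.0, 16.0], [462.0, -37.0], [575.0, -21.0], [567.0, 32.0]] hi [ 0.46566567 -0.00811817]
side [383.43536122 412.25855513] 526 z [0.0029 0.0136 0.0174] rect ((299.7760925292969, 349.6253662109375), (55.483787536621094, 57.557029724121094), 3.4916131496429443)
[[270.0, 377.0], [274.0, 319.0], [329.0, 323.0], [326.0, 380.0]] hi [nan nan]
base [229.39546421 250.07264352] 2822 ((734.9053955078125, -18.829498291015625), (186.775634765625, 191.11866760253906), 12.71667194366455) [[623.0, 54.0], [665.0, -133.0], [847.0, -91.0], [805.0, 95.0]]
plane [ 0.04916391 -0.0360049   0.02181078]<stdin>:12: RuntimeWarning: Mean of empty slice.
  ret = um.true_divide(
```

View pics/crop1.png

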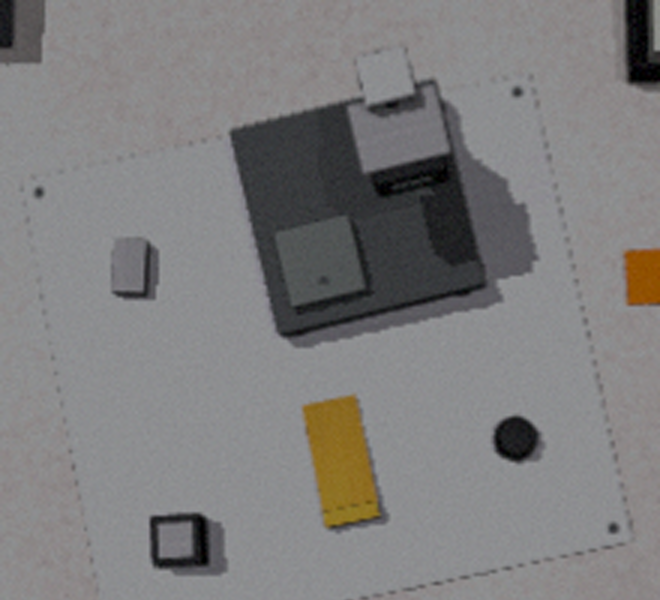

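The crop confirms the brass wedge, with its heel at crop (350,515) and its nose at (330,400), lying in front of the stand's left front corner at (285,330).

- **Wedge:** centre about (0.516, -0.004), heading about 11°.
- **Short foot:** about (0.650, 0.033).
- **Tool:** its z axis already heads 16° in the world, which suits the push line.

I'll hover behind the heel.

Emit:
servo_tool(
  rows=[
    [[0, 0, 0], [-2.1, 0.2, 2.1], 2],
    [[0, 0, 0], [-2.1, 0.4, 2.1], 2],
    [[0, 0, 0], [-2.1, 0.5, 2.1], 2],
    [[0, 0, 0], [-2.1, 0.5, 2.1], 2],
    [[0, 0, 0], [-2.1, 0.5, 2.1], 2],
    [[0, 0, 0], [-2.1, 0.5, 2.1], 2],
    [[0, 0, 0], [-2.1, 0.5, 2.1], 2],
    [[0, 0, 0], [-2.1, 0.5, 2.1], 2],
    [[0, 0, 0], [-2.1, 0.5, 2.1], 2],
  ],
)

```text
clock: 0.85
eef_pos: [0.2752, -0.2687, 0.1899]
tcp_rot: [-1.329, 1.0, -0.999]
ft_force: [0.7, -1.0, 0.6]
gripper_width: 0.0198
```

Emit:
servo_tool(
  rows=[
    [[0, 0, 0], [-2.1, 0.5, 2.1], 2],
    [[0, 0, 0], [-2.1, 0.5, 2.1], 2],
    [[0, 0, 0], [-2.1, 0.5, 2.1], 2],
    [[0, 0, 0], [-2.1, 0.5, 2.1], 2],
    [[0, 0, 0], [-2.1, 0.5, 2.1], 2],
    [[0, 0, 0], [-2.1, 0.5, 2.1], 2],
    [[0, 0, 0], [-2.1, 0.5, 2.1], 2],
    [[0, 0, 0], [-2.1, 0.5, 2.1], 2],
    [[0, 0, 0], [-1.5, 0.4, 1.5], 2],
    [[0, 0, 0], [0, 0, 0], 2],
    [[0, 0, 0], [0, 0, 0], 2],
  ],
)

```text
clock: 1.77
eef_pos: [0.3998, -0.0427, 0.146]
tcp_rot: [-1.331, 0.998, -0.997]
ft_force: [0.3, 0.3, 1.0]
gripper_width: 0.02
```

```bash
python3 - <<'E'
from h import *
s=bot.sense(); print(s['eef_pos'],s['tcp_rot'],s['clock'],s['gripper_width'],s['joints'])
i,p,d=cam('wrist'); cv2.imwrite('pics/w1.png',p)
R=cv2.Rodrigues(np.array(i['rvec'],float))[0]; print(-R.T@np.ravel(i['tvec']),i['fx'],R[2])
E
```

```text
[ 0.39978095 -0.04269329  0.1459522 ] [-1.33077912  0.99804653 -0.99659423] 1.7667 0.020036226337377908 [-3.09689977e-01  1.04343234e-01 -4.96500432e-01  9.70905796e-01
 -8.29811998e-05  2.54760777e+00]
[ 0.4691423  -0.02287553  0.28839105] 392.8443931645115 [-0.27427798 -0.07996902 -0.95831965]
```

View pics/w1.png

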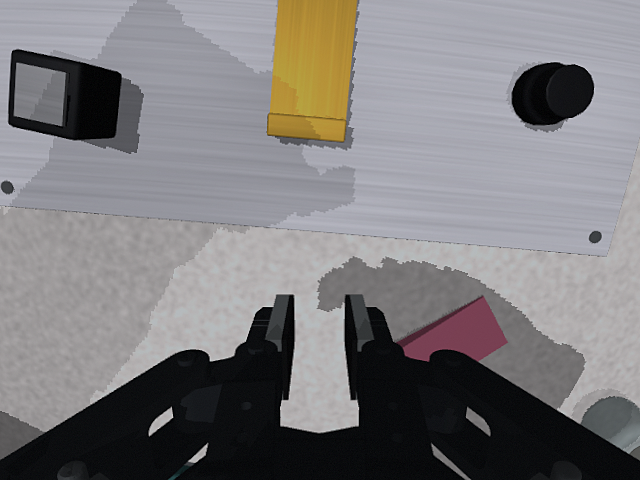

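The wrist view shows the heel's top face as a strip, with its rear edge running from about (267,137) to (346,141). The fingers are in line with it and the wedge sides run up the image. I'll measure it.

```bash
cat > look.py <<'E'
from h import *
s=bot.sense()
i,p,d=cam('wrist')
m=cv2.inRange(cv2.cvtColor(p,cv2.COLOR_BGR2HSV),(17,120,60),(32,255,255))
v,u=np.where((m>0)&(d>0)); P=frompix(i,np.c_[u,v],d[v,u])
T=P[(P[:,2]>.028)&(P[:,2]<.040)]
r=cv2.minAreaRect((T[:,:2]*1000).astype(np.float32)); B=cv2.boxPoints(r)
print('heel z',np.median(T[:,2]).round(4),r); print(B.round(1).tolist())
# ramp side lines -> axis heading
A=P[P[:,2]<.026]; r2=cv2.minAreaRect((P[:,:2]*1000).astype(np.float32)); print('all',r2)
R=cv2.Rodrigues(np.array(s['tcp_rot']))[0]; t=np.array(s['eef_pos'])*1000
print('tcp',t.round(1),'head',np.degrees(np.arctan2(R[1,2],R[0,2])),'F',s['ft_force'],s['clock'])
print('heel ctr in tool',((np.array([*r[0],30])-t)@R).round(1))
print('corners in tool x,z',((np.c_[B,np.full(4,30)]-t)@R)[:,[0,2]].round(1).tolist())
E
python3 look.py
```

```text
heel z 0.0318 ((466.9374084472656, -14.777982711791992), (14.035594940185547, 49.573490142822266), 11.027265548706055)
[[455.29998779296875, 8.199999809265137], [464.79998779296875, -40.400001525878906], [478.6000061035156, -37.79999923706055], [469.1000061035156, 10.899999618530273]]
all ((503.11932373046875, -7.788017272949219), (87.89737701416016, 51.186527252197266), 12.304296493530273)
tcp [399.6 -43.4 146.1] head 16.212365078401564 F [ 0.30516642 -0.06024256  0.33733728] 1.8167
heel ctr in tool [ -8.7 116.1  72.7]
corners in tool x,z [[-34.0, 68.0], [15.4, 63.5], [16.6, 77.5], [-32.7, 81.9]]
```

Emit:
servo_tool(
  rows=[
    [[0, 0, 0], [-0.35, 1.5, 0], 2],
    [[0, 0, 0], [0, 2, 0], 2],
    [[0, 0, 0], [0, 2, 0], 2],
    [[0, 0, 0], [0, 2, 0], 2],
    [[0, 0, 0], [0, 2, 0], 2],
    [[0, 0, 0], [0, 2, 0], 2],
    [[0, 0, 0], [0, 1.2, 0], 2],
    [[0, 0, 0], [0, 0.8, 0], 2],
    [[0, 0, 0], [0, 0, 1], 2],
    [[0, 0, 0], [0, 0, 1], 2],
    [[0, 0, 0], [0, 0, 1], 2],
  ],
)

```text
clock: 2.78
eef_pos: [0.4294, -0.0322, 0.012]
tcp_rot: [-1.328, 0.999, -1.001]
ft_force: [0.5, -0.3, -0.2]
gripper_width: 0.0198
```

Emit:
servo_tool(
  rows=[
    [[0, 0, 0], [0, 0, 0.4], 2],
    [[0, 0, 0], [0, 0, 0.4], 2],
    [[0, 0, 0], [0, 0, 0.4], 2],
    [[0, 0, 0], [0, 0, 0.4], 2],
    [[0, 0, 0], [0, 0, 0.4], 2],
    [[0, 0, 0], [0, 0, 0.4], 2],
    [[0, 0, 0], [0, 0, 0.4], 2],
    [[0, 0, 0], [0, 0, 0.4], 2],
    [[0, 0, 0], [0, 0, 0.4], 2],
    [[0, 0, 0], [0, 0, 0.4], 2],
  ],
)

```text
clock: 3.62
eef_pos: [0.4663, -0.0206, 0.0113]
tcp_rot: [-1.33, 0.999, -0.999]
ft_force: [-1.9, -1.3, 2.8]
gripper_width: 0.0197
```

```bash
python3 look.py; python3 - <<'E'
from h import *
i,p,d=cam('wrist'); cv2.imwrite('pics/w2.png',p)
E
```

```text
heel z 0.0318 ((481.92388916015625, -9.93025016784668), (14.714981079101562, 49.730953216552734), 16.265525817871094)
[[467.8999938964844, 11.899999618530273], [481.79998779296875, -35.900001525878906], [496.0, -31.700000762939453], [482.0, 16.0]]
all ((520.7665405273438, 0.76776123046875), (112.64640808105469, 53.36342239379883), 17.972515106201172)
tcp [466.3 -20.6  11.3] head 16.138689504711625 F [-1.86268389 -1.2936369   2.77062572] 3.6167
heel ctr in tool [ -6.  -18.7  17.9]
corners in tool x,z [[-30.8, 10.5], [18.9, 10.6], [18.9, 25.4], [-30.8, 25.3]]
```

View pics/w2.png

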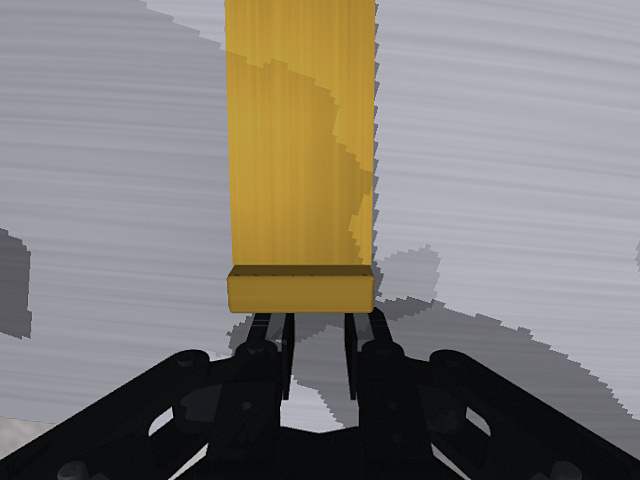

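The heel now sits squarely on both fingertips at 16°, with its rear edge along row 312. The axis passes about 5 mm left of the foot, so I'll turn slightly clockwise (0.03 rad) while pushing about 48 mm, stopping short of the foot.

Emit:
servo_tool(
  rows=[
    [[0, 0.005, 0], [0, 0, 0.4], 2],
    [[0, 0.005, 0], [0, 0, 0.4], 2],
    [[0, 0.005, 0], [0, 0, 0.4], 2],
    [[0, 0.005, 0], [0, 0, 0.4], 2],
    [[0, 0.005, 0], [0, 0, 0.4], 2],
    [[0, 0.005, 0], [0, 0, 0.4], 2],
    [[0, 0, 0], [0, 0, 0.4], 2],
    [[0, 0, 0], [0, 0, 0.4], 2],
    [[0, 0, 0], [0, 0, 0.4], 2],
    [[0, 0, 0], [0, 0, 0.4], 2],
    [[0, 0, 0], [0, 0, 0.4], 2],
    [[0, 0, 0], [0, 0, 0.3], 2],
  ],
)

```text
clock: 4.72
eef_pos: [0.5121, -0.0085, 0.0113]
tcp_rot: [-1.318, 1.022, -1.022]
ft_force: [-1.7, -0.3, -1.1]
gripper_width: 0.0198
```

```bash
python3 look.py; cat > stand.py <<'E'
from h import *
o=[]
for n in('top','side'):
    i,p,d=cam(n)
    v,u=np.mgrid[0:480,0:640]; u=u.ravel();v=v.ravel(); P=frompix(i,np.c_[u,v],d.ravel())
    ok=(d.ravel()>0)&(P[:,2]>.043)&(P[:,2]<.073)&(P[:,0]>.60)&(P[:,0]<.88)&(P[:,1]>-.2)&(P[:,1]<.15)&(p.reshape(-1,3).max(1)<90)
    nl,l,st,c=cv2.connectedComponentsWithStats(ok.astype(np.uint8).reshape(480,640)); k=1+st[1:,4].argmax()
    Q=P[(l==k).ravel()]; r=cv2.minAreaRect((Q[:,:2]*1000).astype(np.float32))
    g=np.linalg.lstsq(np.c_[Q[:,:2],np.ones(len(Q))],Q[:,2],rcond=None)[0]
    # robust refit
    for _ in range(4):
        e=Q[:,2]-np.c_[Q[:,:2],np.ones(len(Q))]@g; q=Q[abs(e)<.004]; g=np.linalg.lstsq(np.c_[q[:,:2],np.ones(len(q))],q[:,2],rcond=None)[0]
    h=np.radians(13); X=np.array([np.cos(h),np.sin(h)]);Y=np.array([-X[1],X[0]])
    print(n,len(Q),'rect',np.round(r[0],1),np.round(r[1],1),round(r[2],1),'tilt deg along lean diag',np.degrees(g[:2]@(X-Y)/2**.5).round(2),'other',np.degrees(g[:2]@(X+Y)/2**.5).round(2))
E
python3 stand.py
```

```text
heel z 0.0318 ((527.9158325195312, 1.6397895812988281), (14.748327255249023, 49.71674728393555), 14.527477264404297)
[[514.5, 23.899999618530273], [527.0, -24.299999237060547], [541.2999877929688, -20.600000381469727], [528.7999877929688, 27.600000381469727]]
all ((568.85400390625, 11.659782409667969), (109.27794647216797, 53.204097747802734), 16.123180389404297)
tcp [512.1  -8.5  11.3] head 14.42780669062719 F [-1.73080371 -0.32622671 -1.09064495] 4.7167
heel ctr in tool [ -5.9 -18.7  17.9]
corners in tool x,z [[-30.7, 10.5], [19.0, 10.6], [19.0, 25.3], [-30.7, 25.2]]
top 3365 rect [737.2 -23.9] [190.4 190. ] 12.8 tilt deg along lean diag 4.06 other 0.05
side 962 rect [753.5 -50.7] [165.  117.2] 15.2 tilt deg along lean diag 3.83 other 0.02
```

Foot and wedge axis now agree laterally (-5.8 against -5.9 mm), with nominally about 66 mm of travel left. I'll push slowly and watch the force.

Emit:
servo_tool(
  rows=[
    [[0, 0, 0], [0, 0, 0.2], 2],
    [[0, 0, 0], [0, 0, 0.2], 2],
    [[0, 0, 0], [0, 0, 0.2], 2],
    [[0, 0, 0], [0, 0, 0.2], 2],
  ],
)

```text
clock: 5.2
eef_pos: [0.5192, -0.0066, 0.0113]
tcp_rot: [-1.318, 1.022, -1.022]
ft_force: [-4.6, -0.9, 3.0]
gripper_width: 0.0199
```

Emit:
servo_tool(
  rows=[
    [[0, 0, 0], [0, 0, 0.2], 2],
    [[0, 0, 0], [0, 0, 0.2], 2],
  ],
)

```text
clock: 5.37
eef_pos: [0.5228, -0.0056, 0.0112]
tcp_rot: [-1.319, 1.022, -1.021]
ft_force: [-11.8, -2.7, 7.1]
gripper_width: 0.0201
```

Emit:
servo_tool(
  rows=[
    [[0, 0, 0], [0, 0, 0.2], 2],
    [[0, 0, 0], [0, 0, 0.2], 2],
  ],
)

```text
clock: 5.53
eef_pos: [0.5256, -0.0047, 0.011]
tcp_rot: [-1.32, 1.024, -1.021]
ft_force: [-10.9, -3.3, 6.6]
gripper_width: 0.0201
```

Emit:
servo_tool(
  rows=[
    [[0, 0, 0], [0, 0, 0.2], 2],
    [[0, 0, 0], [0, 0, 0.2], 2],
  ],
)

```text
clock: 5.7
eef_pos: [0.5298, -0.0036, 0.011]
tcp_rot: [-1.32, 1.023, -1.021]
ft_force: [-8.6, -2.4, 4.3]
gripper_width: 0.0203
```

Emit:
servo_tool(
  rows=[
    [[0, 0, 0], [0, 0, 0.2], 2],
    [[0, 0, 0], [0, 0, 0.2], 2],
  ],
)

```text
clock: 5.87
eef_pos: [0.5337, -0.0026, 0.011]
tcp_rot: [-1.319, 1.023, -1.021]
ft_force: [-10.1, -2.7, 4.7]
gripper_width: 0.0204
```

Emit:
servo_tool(
  rows=[
    [[0, 0, 0], [0, 0, 0.2], 2],
    [[0, 0, 0], [0, 0, 0.2], 2],
    [[0, 0, 0], [0, 0, 0.2], 2],
  ],
)

```text
clock: 6.12
eef_pos: [0.5396, -0.0011, 0.011]
tcp_rot: [-1.319, 1.023, -1.021]
ft_force: [-9.5, -2.7, 5.3]
gripper_width: 0.0197
```

```bash
python3 look.py; python3 stand.py
```

```text
heel z 0.0318 ((589.3645629882812, 15.098775863647461), (85.90052032470703, 49.863670349121094), 10.457403182983398)
[[542.5999755859375, 31.799999237060547], [551.7000122070312, -17.200000762939453], [636.0999755859375, -1.600000023841858], [627.0999755859375, 47.400001525878906]]
all ((590.1735229492188, 17.405792236328125), (100.43730926513672, 53.036834716796875), 16.484251022338867)
tcp [539.6  -1.1  11. ] head 14.422183497843637 F [-9.51092103 -2.66184469  5.32308967] 6.1167
heel ctr in tool [ -3.3 -19.1  52.2]
corners in tool x,z [[-31.1, 11.1], [18.6, 7.6], [24.6, 93.3], [-25.2, 96.8]]
top 3076 rect [738.7 -24.8] [190.4 190. ] 12.9 tilt deg along lean diag 2.21 other -0.13
side 821 rect [757.4 -53.9] [159.9 113.1] 11.5 tilt deg along lean diag 2.16 other -0.09
```

The foot is climbing: tilt has gone from 4.06 to 2.2 deg at about 10 N, and the stand has moved about 2 mm. Around 34 to 38 mm remain. I'll push 22 mm more, then measure again.

Emit:
servo_tool(
  rows=[
    [[0, 0, 0], [0, 0, 0.2], 2],
    [[0, 0, 0], [0, 0, 0.2], 2],
    [[0, 0, 0], [0, 0, 0.2], 2],
    [[0, 0, 0], [0, 0, 0.2], 2],
    [[0, 0, 0], [0, 0, 0.2], 2],
    [[0, 0, 0], [0, 0, 0.2], 2],
  ],
)

```text
clock: 6.77
eef_pos: [0.5513, 0.0019, 0.011]
tcp_rot: [-1.319, 1.023, -1.021]
ft_force: [-8.9, -2.2, 3.6]
gripper_width: 0.0199
```

Emit:
servo_tool(
  rows=[
    [[0, 0, 0], [0, 0, 0.2], 2],
    [[0, 0, 0], [0, 0, 0.2], 2],
    [[0, 0, 0], [0, 0, 0.2], 2],
    [[0, 0, 0], [0, 0, 0.2], 2],
    [[0, 0, 0], [0, 0, 0.2], 2],
  ],
)

```text
clock: 7.18
eef_pos: [0.561, 0.0044, 0.011]
tcp_rot: [-1.319, 1.023, -1.021]
ft_force: [-8.8, -2.3, 3.9]
gripper_width: 0.0201
```

```bash
sed -i 's/(P\[:,2\]>.028)/(P[:,2]>.0285)\&(P[:,0]<s["eef_pos"][0]+.04)/' look.py; python3 look.py; python3 stand.py; python3 - <<'E'
from h import *
i,p,d=cam('wrist'); cv2.imwrite('pics/w3.png',p)
E
```

```text
heel z 0.0318 ((576.8949584960938, 14.271490097045898), (14.935361862182617, 49.63612365722656), 14.745355606079102)
[[563.4000244140625, 36.400001525878906], [576.0, -11.600000381469727], [590.4000244140625, -7.800000190734863], [577.7999877929688, 40.20000076293945]]
all ((598.3739013671875, 18.12751007080078), (71.0628433227539, 53.70803451538086), 14.713387489318848)
tcp [561.    4.4  11. ] head 14.420325577306624 F [-8.79726448 -2.29757422  3.93789445] 7.1833
heel ctr in tool [ -5.6 -19.   17.8]
corners in tool x,z [[-30.4, 10.2], [19.2, 10.5], [19.2, 25.4], [-30.5, 25.2]]
top 2992 rect [739.7 -25.4] [191.4 190.1] 13.4 tilt deg along lean diag 1.13 other 0.13
side 740 rect [760.6 -55.9] [156.4 106.1] 13.7 tilt deg along lean diag 0.36 other 0.08
```

View pics/w3.png

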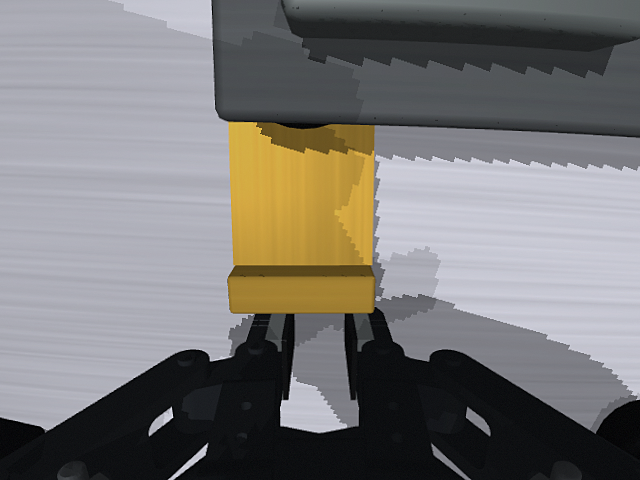

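The wrist view shows the foot dome's edge at (303,125), central between the wedge sides (230 to 375). I'll measure the base edge against the heel and the stand's tilt from the wrist depth.

```bash
cat > w.py <<'E'
from h import *
s=bot.sense(); i,p,d=cam('wrist')
R=cv2.Rodrigues(np.array(s['tcp_rot']))[0]; t=np.array(s['eef_pos'])
v,u=np.where(d>0); P=frompix(i,np.c_[u,v],d[v,u]); L=(P-t)@R*1000
hsv=cv2.cvtColor(p,cv2.COLOR_BGR2HSV)[v,u]
st=(P[:,2]>.03)&(P[:,2]<.08)&(hsv[:,1]<90)&(L[:,2]>30)&(v<250)
for a in(-30,-15,0,15,40,60):
    q=st&(abs(L[:,0]-a)<4)
    if q.sum()>20: print('x',a,'base front edge z_tool',np.percentile(L[q,2],1).round(1),'hgt',(P[q,2][L[q,2]<np.percentile(L[q,2],1)+8].max()*1000).round(1))
q=st&(P[:,2]>.045)&(P[:,2]<.065)
Q=P[q]; g=np.linalg.lstsq(np.c_[Q[:,:2],np.ones(len(Q))],Q[:,2],rcond=None)[0]
for _ in range(6):
    e=Q[:,2]-np.c_[Q[:,:2],np.ones(len(Q))]@g; k=Q[abs(e)<.0012]; g=np.linalg.lstsq(np.c_[k[:,:2],np.ones(len(k))],k[:,2],rcond=None)[0]
print('wrist plane deg x,y',np.degrees(g[:2]).round(2),len(k))
E
python3 w.py
```

```text
x -15 base front edge z_tool 74.0 hgt 59.7
x 0 base front edge z_tool 73.1 hgt 59.7
x 15 base front edge z_tool 73.1 hgt 60.0
x 40 base front edge z_tool 72.5 hgt 60.2
x 60 base front edge z_tool 71.9 hgt 60.3
wrist plane deg x,y [ 1.62 -0.4 ] 34766
```

The base edge puts the foot at about x = +26 on the wedge, so about 16 mm remain, and the top view tilt agrees. I'll push 13 mm and recheck.

Emit:
servo_tool(
  rows=[
    [[0, 0, 0], [0, 0, 0.2], 2],
    [[0, 0, 0], [0, 0, 0.2], 2],
    [[0, 0, 0], [0, 0, 0.2], 2],
    [[0, 0, 0], [0, 0, 0.2], 2],
    [[0, 0, 0], [0, 0, 0.2], 2],
    [[0, 0, 0], [0, 0, 0.2], 2],
    [[0, 0, 0], [0, 0, 0.1], 2],
    [[0, 0, 0], [0, 0, 0], 2],
  ],
)

```text
clock: 8.1
eef_pos: [0.5741, 0.0077, 0.011]
tcp_rot: [-1.319, 1.023, -1.021]
ft_force: [-6.4, -1.0, 2.0]
gripper_width: 0.0199
```

```bash
python3 look.py|tail -3; python3 w.py; python3 stand.py; python3 stand.py
```

```text
tcp [574.1   7.7  11. ] head 14.42958652433854 F [-6.38126803 -1.0130634   2.03307478] 8.1
heel ctr in tool [ -5.8 -19.   17.8]
corners in tool x,z [[-30.6, 9.9], [19.3, 10.6], [19.1, 25.7], [-30.8, 25.0]]
x -15 base front edge z_tool 62.0 hgt 61.1
x 0 base front edge z_tool 61.5 hgt 61.1
x 15 base front edge z_tool 61.1 hgt 61.1
x 40 base front edge z_tool 60.4 hgt 61.5
x 60 base front edge z_tool 59.6 hgt 61.3
wrist plane deg x,y [ 0.5  -0.05] 35993
top 2978 rect [741.5 -25.1] [191.2 191.6] 12.4 tilt deg along lean diag 0.1 other 0.13
side 714 rect [686.7  25. ] [248.4 127.1] 54.3 tilt deg along lean diag -0.9 other -1.65
top 2978 rect [740.6 -25.7] [190.  191.6] 12.3 tilt deg along lean diag 0.05 other 0.12
side 711 rect [687.9  25.5] [245.5 123.5] 53.6 tilt deg along lean diag -1.34 other -1.58
```

Estimates of the tilt left: edge geometry 0.3 deg, wrist plane 0.45 deg, top view 0.07 deg. All are within tolerance, so I'll push 2.5 mm more to centre it, then back off straight.

Emit:
servo_tool(
  rows=[
    [[0, 0, 0], [0, 0, 0.1], 2],
    [[0, 0, 0], [0, 0, 0.1], 2],
    [[0, 0, 0], [0, 0, 0.05], 2],
    [[0, 0, 0], [0, 0, 0], 2],
    [[0, 0, 0], [0, 0, 0], 2],
    [[0, 0, 0], [0, 0, 0], 2],
    [[0, 0, 0], [0, 0, 0], 2],
  ],
)

```text
clock: 8.98
eef_pos: [0.5755, 0.0081, 0.011]
tcp_rot: [-1.32, 1.024, -1.021]
ft_force: [-10.9, -3.4, 6.0]
gripper_width: 0.0201
```

```bash
python3 w.py; python3 stand.py
```

```text
x -15 base front edge z_tool 60.5 hgt 61.4
x 0 base front edge z_tool 60.0 hgt 61.5
x 15 base front edge z_tool 59.6 hgt 61.7
x 40 base front edge z_tool 58.8 hgt 61.5
x 60 base front edge z_tool 58.1 hgt 61.6
wrist plane deg x,y [ 0.37 -0.03] 36333
top 2989 rect [740.8 -25.7] [191.8 190.4] 12.7 tilt deg along lean diag -0.07 other 0.03
side 719 rect [688.9  26.9] [244.5 122.9] 52.9 tilt deg along lean diag -2.03 other -1.95
```

Emit:
servo_tool(
  rows=[
    [[0, 0, 0], [0, 0, -0.3], 2],
    [[0, 0, 0], [0, 0, -0.6], 2],
    [[0, 0, 0], [0, 0, -1.5], 2],
    [[0, 0, 0], [0, 0, -1.5], 2],
    [[0, 0, 0], [0, 0, -1.5], 2],
    [[0, 0, 0], [0, 0, -1.5], 2],
    [[0, 0, 0], [0, -1, -1.5], 2],
    [[0, 0, 0], [0, -1.5, -1], 2],
    [[0, 0, 0], [0, -2, 0], 2],
    [[0, 0, 0], [0, -2, 0], 2],
    [[0, 0, 0], [0, -2, 0], 2],
    [[0, 0, 0], [0, 0, 0], 2],
  ],
)

```text
clock: 10.13
eef_pos: [0.4877, -0.0155, 0.0996]
tcp_rot: [-1.315, 1.017, -1.025]
ft_force: [0.7, 0.2, 0.8]
gripper_width: 0.0201
```

```bash
python3 look.py|tail -3; python3 w.py; python3 stand.py; python3 - <<'E'
from h import *
i,p,d=cam('side'); cv2.imwrite('pics/s2.png',cv2.resize(p[140:360,160:390],None,fx=2.6,fy=2.6,interpolation=cv2.INTER_CUBIC))
E
```

```text
tcp [487.7 -15.5  99.6] head 14.425094478131655 F [0.73941956 0.18051376 0.80986037] 10.1333
heel ctr in tool [-136.7   66.8 -468.8]
corners in tool x,z [[-136.7, -468.8], [-136.7, -468.8], [-136.7, -468.8], [-136.7, -468.8]]
wrist plane deg x,y [0. 0.] 0
top 3532 rect [741.  -25.5] [192.3 190.6] 13.2 tilt deg along lean diag -0.15 other -0.01
side 2765 rect [737.6 -20.3] [188.2 190. ] 12.5 tilt deg along lean diag 0.21 other -0.11
  return _methods._mean(a, axis=axis, dtype=dtype,
  ret = ret.dtype.type(ret / rcount)
```

View pics/s2.png

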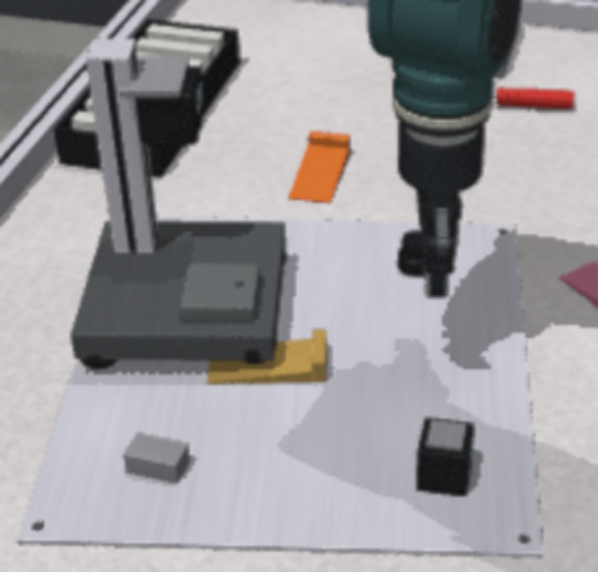

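The side crop shows the stand upright on the wedge, its foot at (252,355) on the brass ramp. The gripper is clear and the bystanders are undisturbed. Tilt reads -0.15 deg (top) and +0.21 deg (side), and the edge geometry gives about 0.2 deg, so I'm handing in.

```bash
python3 -c "
from rig import bot
print(bot.job_done()); print(bot.sense()['clock'])"
```

```text
the job is handed in; nothing more can be done
None
the job is handed in; nothing more can be done
```

I pushed the brass wedge by its heel with two fingertips, turning it slightly to line up with the short foot. It went under the foot until the stand sat level; then I backed off and raised the gripper clear. The job is handed in; no verdict is reported.

**Last checks:**
- **Level:** the remaining lean reads -0.15° from the top camera and +0.21° from the side camera, against the 0.66° limit.
- **Foot position:** before backing off, the base edge put the foot at about x = +13 mm on the wedge (target +10, about 0.2° short of level). It was close to the wedge's centre line in the last wrist picture, taken about 15 mm earlier.
- **Stand movement:** about 4 mm from its start, from the top camera.
- **Gripper:** clear of everything, with wrist force back to about 1 N. Contact force while pushing peaked at about 14 N in the readings.

**Disagreements:**
- The side camera gave tilts of -0.9° to -2.0° near the end of the push, on a poorly fitted base outline; I took this to be the arm blocking its view and ignored them. Once the arm was clear it agreed with the top camera.
- The wrist camera's plane fit read up to 0.5° more lean than the top camera.
- After backing off, the wedge was no longer in the wrist camera's view, so I made no final close measurement of it. The side picture shows it lying flat under the foot.

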